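# Unload the gluing jig

## Robot

A 6-joint arm with a two-finger parallel gripper is mounted at the origin on the work surface. World frame = base frame: x ahead of the robot, y to its left, z up, the work surface at z = 0. Lengths are in m, angles in degrees, forces in N, time in s.
With the tool pointing down it reaches from about 0.4 to 0.825 m from the base axis. Payload 7 kg.
Tool frame: the origin (TCP) lies on the front face of the gripper's body, between the roots of the fingers; the fingertips stand 66 mm ahead of it and the grasp point (between the pads) lies 47 mm ahead of it (nose_length is the distance from the TCP to the fingertips, in m); y points along the fingers, z is the direction in which the jaws open and shut, and the axes are right-handed (so a half turn about y gives the same grasp; the last joint's range is limited). The gripper opens to 88 mm and grips with 3 to 60 N. Pads are 19 mm wide; open, the fingers measure 130 mm over their backs; the gripper's body (78 mm by 193 mm) begins 47 mm behind the grasp point.
Start: joints at [81.308, 20.546, 0.682, 0, -70.136, -16.507], TCP at [0.287, 0.611, 0.292] pointing down, gripper open.
Joint ranges: [-176.03, 176.03], [-82.01, 121.73], [-58.28, 71.71], [-173.87, 95.51], [-174.79, -0.11], [-173.66, 173.66]. Speed limits (degrees/s): [136.94, 136.94, 172.46, 180, 180, 180].

## Interface

Orientations are given as [roll, pitch, yaw] about the fixed x, y, z axes, in that order (R = Rz(yaw) Ry(pitch) Rx(roll)).
In Python, from plant import get_state, capture, close_job, nose_length gives the robot as it stands.
- The arm moves only by the tool apply_moves, never from a script. Its argument "rows" is a list of rows, each a list of 2 entries, a list of its own where there are three numbers: the shift along the tool's x, y, z in m, then the turn about the tool's y in degrees. In form: [[[tx, ty, tz], yaw], ...]. A call has 1 to 20 rows; each row is the pose to reach, as a shift and turn from the pose commanded when the call began, along the tool's axes at that moment; what a row does not reach only later rows make up. A row lasts 1/8 s, in which the tool goes at most 62.5 mm and 10.7 degrees, less where a joint would pass 70% of its speed; a pose out of reach is approached as far as the arm can. A call with a gripper value outside its range is refused whole. "gripper" is the opening, from 0 (shut) to 1 (fully open), set as the call begins (left out, the last holds). The fingers move at their own pace and stop on an object; "grip_force" is the grip in N (left out, the last holds). Time passes only in rows, so rows that repeat a pose let the fingers close. It gives the time, the measured TCP pose, the force and the opening at its end, in the units of the state.
- get_state(): the state, without advancing time (a new reading comes with each control period).
- capture(name): name is "scene" or "top" or "wrist"; returns a dict with "pixels" (480x640x3 uint8, blue, green, red), "z_map" (480x640 float32, m along the optical axis (not along the pixel's ray), 0 where there is no reading), "intrinsics" (3x3 intrinsics, pixels), "D" ([k1, k2, p1, p2, k3] as OpenCV has them; the pictures are not rectified), "rvec" (rotation vector, rad) and "tvec" (3), from world to camera coordinates, as OpenCV has them; the wrist camera has in their place "mount" (4x4, takes a point from camera to tool coordinates, whose origin is the TCP and whose axes are the tool frame's). Camera axes: x right, y down, z forward; pixel columns grow to the right and rows downward; lengths in m; the calibration is good to about 2 mm. A picture is of the moment at which its call begins: read the wrist's pose just before it.
- close_job(): hands the job in, once; it reports no verdict.
The state is a dict: "time_s": time; "joints": joint angles; "qd": joint speeds; "joint_torque": joint torques, N m; "tcp_pos": TCP position; "eef_rot": TCP orientation; "contact_force": force on the tool from outside, world axes, zero at the start; "moment": the same for the moment, N m; "gripper_width": finger opening in m.
Only numpy, scipy, OpenCV 4.12 (cv2) and the standard library are available. Lean on these libraries where they do the work, as an engineer would, in place of code of your own. Each camera call takes 0.05 s, during which the arm holds its last target.

## Task

The glue in the small black presentation case has set. Pull the clamp's locking plunger fully out, throw the clamp handle right back so that the arm swings up off the case, then lift the case out of the jig and set it, lid up, in the gap in the long wooden drying tray, lying crosswise like the two cases already there and clear of both. Set the case down, never let it drop, and do not disturb the other cases, the glue bottle or the brush; leave the clamp open.

Things in the scene. Friction and masses are not known exactly. Their poses are not given: they have to be found in the camera images.
- jig: Fixed plywood gluing jig. Origin on the bench (z = 0) below the middle of the case's place; x along the channel that holds the case, y from the case towards the clamp. Base board 150 (x) by 243 mm (y = -60 to +183), 15 mm thick. A steel toggle clamp with an upright handle stands on it behind the +y cheek: side plates at x = -16 and +16 mm from y = 77 to 156 mm, up to 118 mm above the bench
- channel (a point): Middle of the jig's channel floor (jig origin, 15 mm up; axes the jig's). Two wooden cheeks at y = -29.5 and +29.5 mm, 64 mm long (x), 12 mm thick, tops 53 mm above the bench; channel 47 mm wide, open at both x ends. The clamp's arm (20 mm wide) comes over the +y cheek, its rubber foot on the case's lid; fully open it stands upright at y = 60 to 115 mm, up to 205 mm above the bench
- plunger (a joint): Locking plunger of the clamp (the safety catch): slide, 0 m = home, its rod lies across the back of the handle, which then cannot be thrown; 0.034 m = fully out, towards the jig's -x. The handle is free beyond about 0.026 m. 2 to 3 N move it; it stays where it is left
- plunger_knob (a point): Middle of the plunger's black knob, a cylinder 24 mm in diameter and 22 mm long, its axis level along the jig's x; home, it is at x = -71, y = 139 mm in the jig, 107 mm above the bench, and moves with the plunger. Axes the jig's. Free beside and above; a sleeve 18 mm in diameter runs behind it from x = -44 to -18 mm, and the upright handle is at x = 0
- clamp_handle (a joint): Clamp handle: hinge about the jig's x direction, 0 rad = clamped, handle upright; grows to 1.3 rad = right back at its stop, as the handle leans towards the jig's +y. The arm rises with it: 1.06 rad at handle 1.0, 1.23 at 1.1, 1.65 at 1.3, so only right back is the space over the case free. 2 to 5 N at the grip move it; it stays where it is left
- clamp_pivot (a point): Point on the handle's hinge axis, in the handle's middle plane: x = 0, y = 125.5, z = 67 mm in the jig. Axes the jig's
- handle_grip (a point): Point on the axis of the handle's round black grip (21 mm in diameter), 105 mm from clamp_pivot; the grip runs from 56 to 147 mm from the pivot. Its z axis points along the handle to the free end, its y axis to the side to which the handle is thrown
- case_center (a point): Middle of the black presentation case in the jig (brass seam and clasp): closed box 60 (x) by 44 (y) by 45 mm high, about 130 g, lid up. In the jig its 44 mm width is between the cheeks, 1.5 mm to spare each side, its underside 15 mm above the bench, so it can be gripped only by its ends, across the 60 mm
- tray: Fixed long wooden trough. Origin on the bench under its middle; outside 312 (x) by 80 (y) by 45 mm high, inside 300 by 68 mm, floor 6 mm above the bench. A case lies in it crosswise, its 60 mm ends 4 mm from the long walls, so there it can be held only by its 44 mm width, fingers along x: on the way it must be put down on the bench and taken the other way
- dried1_center (a point): Middle of a finished case, the same make, lying crosswise in the tray towards its -x end, 28.5 mm above the bench; leave it alone
- dried2_center (a point): Middle of the other finished case, lying crosswise in the tray 190 to 210 mm towards +x from the first; the gap is between the two; leave it alone
- glue: Upright glue bottle, 38 mm in diameter, 115 mm tall, origin under its middle; leave it standing
- brush: Glue brush 150 mm long lying on the bench, under 20 mm thick, origin under its middle; leave it alone
Mind the look-alikes: they are no part of the job. What is shaped like the part that bears case_center but pink is not meant.

How it is judged:
By the outcome, as a careful person would: the job done as asked, in the order asked, and still so for the second after the job is handed in, with the robot touching nothing.
It also fails if it takes over 72 s, if anything falls off the work surface, if the arm or the gripper's body presses on something with over 40 N, if the wrist force passes 120 N, or if a joint passes its speed limit or range.

## Working session

There is one attempt and no reset: what is moved stays moved. The work goes in short steps, Python scripts to look and compute and a tool call to move; the robot and the scene stay as the last step left them, time stands still between calls to the robot, and variables do not carry over. Pictures are saved under pics/ and viewed, and the job is handed in when it is done.

Besides the shell and the picture viewer there is one more tool, called after ">>>" as a command line: name --argument value ..., lists and objects as JSON in quotes. apply_moves: Moves the arm, as the interface text tells. Its arguments: {"type":"object","properties":{"rows":{"type":"array"},"gripper":{"type":"number"},"grip_force":{"type":"number"}},"required":["rows"]}

```bash
ls; mkdir -p pics
python3 - <<'E'
from plant import *
import cv2, numpy as np
print(get_state(), nose_length if not callable(nose_length) else nose_length())
for n in ["scene","top","wrist"]:
    c=capture(n); cv2.imwrite(f"pics/{n}0.png",c["pixels"]); np.savez(f"{n}0.npz",**c)
    print(n,[ (k,np.round(v,3).tolist()) for k,v in c.items() if k not in("pixels","z_map")])
E
```

```text
pics
{'time_s': 0.0, 'joints': array([ 8.13081053e+01,  2.05911323e+01,  6.32619024e-01, -2.00346762e-02,
       -7.01350308e+01, -1.65078701e+01]), 'qd': array([ 0.01873033,  0.06254999, -0.00626969, -0.10839871,  0.08466497,
        0.02947706]), 'joint_torque': array([ 1.22465586e-03, -5.82714951e+01,  2.93045801e+01,  6.99667364e+00,
        6.97305237e-03, -1.60160885e-04]), 'tcp_pos': array([0.2872413 , 0.61040614, 0.29121751]), 'eef_rot': array([-8.99049598e+01,  8.52539172e-03,  1.54793419e+02]), 'contact_force': array([-0.37144193, -0.04103302,  0.00511978]), 'moment': array([-0.01685702,  0.0005167 , -0.00610638]), 'gripper_width': 0.08766153062109032} 0.0656
scene [('intrinsics', [[558.054, 0.0, 314.502], [0.0, 558.054, 245.975], [0.0, 0.0, 1.0]]), ('D', [-0.158, 0.0, 0.0, 0.0, 0.0]), ('rvec', [1.755, 1.736, -0.708]), ('tvec', [0.049, -0.276, 1.711])]
top [('intrinsics', [[543.32, 0.0, 323.849], [0.0, 543.32, 231.437], [0.0, 0.0, 1.0]]), ('D', [-0.158, 0.0, 0.0, 0.0, 0.0]), ('rvec', [2.148, -2.149, 0.114]), ('tvec', [-0.044, 0.546, 1.019])]
wrist [('intrinsics', [[401.536, 0.0, 318.018], [0.0, 401.536, 241.529], [0.0, 0.0, 1.0]]), ('D', [-0.079, 0.0, 0.0, 0.0, 0.0]), ('mount', [[-0.0, 0.951, 0.311, -0.085], [-0.0, -0.311, 0.951, -0.093], [1.0, 0.0, 0.0, -0.001], [0.0, 0.0, 0.0, 1.0]])]
```

View pics/scene0.png

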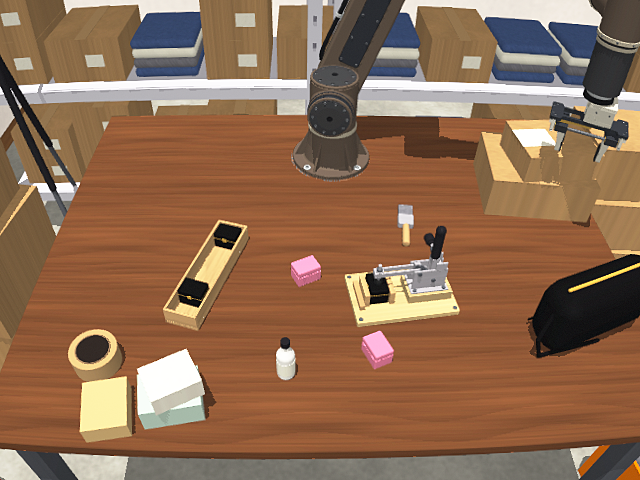

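View pics/top0.png

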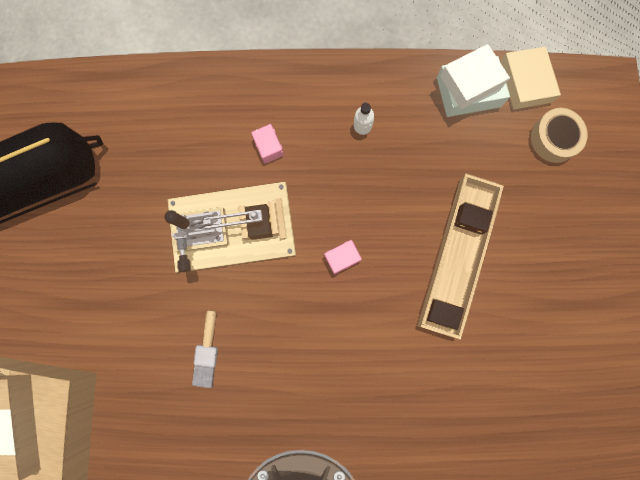

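View pics/wrist0.png

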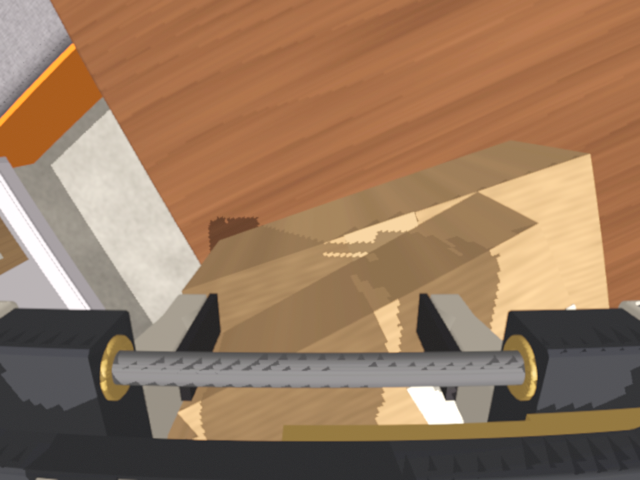

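```bash
cat > h.py <<'E'
import numpy as np, cv2
def cloud(c,T=None):
    K=c["intrinsics"];D=c["D"];z=c["z_map"]
    v,u=np.mgrid[0:480,0:640]
    p=cv2.undistortPoints(np.stack([u.ravel(),v.ravel()],1).astype(float)[:,None],K,D)[:,0]
    P=np.concatenate([p*z.ravel()[:,None],z.ravel()[:,None]],1)
    if T is None:
        R=cv2.Rodrigues(np.array(c["rvec"],float))[0]; P=(P-np.array(c["tvec"]).ravel())@R
    else: P=P@T[:3,:3].T+T[:3,3]
    P[z.ravel()==0]=np.nan
    return P.reshape(480,640,3)
def pix(c,uv,zp):
    K=c["intrinsics"];D=c["D"];R=cv2.Rodrigues(np.array(c["rvec"],float))[0];t=np.array(c["tvec"]).ravel()
    p=cv2.undistortPoints(np.array(uv,float).reshape(-1,1,2),K,D)[:,0]
    d=np.c_[p,np.ones(len(p))]@R; o=-R.T@t
    return o+d*((zp-o[2])/d[:,2])[:,None]
def proj(c,X):
    return cv2.projectPoints(np.array(X,float).reshape(-1,1,3),np.array(c["rvec"],float),np.array(c["tvec"],float),c["intrinsics"],c["D"])[0][:,0]
def wristT(c,s):
    from scipy.spatial.transform import Rotation as Ro
    M=np.eye(4);M[:3,:3]=Ro.from_euler('xyz',s["eef_rot"],degrees=True).as_matrix();M[:3,3]=s["tcp_pos"]
    return M@c["mount"]
E
python3 - <<'E'
from h import *
c=dict(np.load("top0.npz"));P=cloud(c)
def rect(u0,u1,v0,v1,z0,z1,n):
    Q=P[v0:v1,u0:u1].reshape(-1,3);Q=Q[(Q[:,2]>z0)&(Q[:,2]<z1)]
    r=cv2.minAreaRect((Q[:,:2]*1000).astype(np.float32));print(n,len(Q),np.round(np.median(Q,0),4),r)
print("bench z",np.nanmedian(P[280:330,60:150,2]), np.nanmedian(P[100:400,350:400,2]))
rect(150,310,170,280,.011,.02,"jigbase")
rect(410,510,165,350,.041,.049,"traytop")
rect(410,510,165,350,.0492,.06,"dried both")
rect(410,470,290,350,.0492,.06,"driedA")
rect(440,510,180,250,.0492,.06,"driedB")
rect(320,370,235,280,.035,.06,"pink1")
rect(245,290,115,170,.035,.06,"pink2")
rect(340,380,95,145,.02,.13,"glue")
rect(185,225,305,395,.006,.03,"brush")
rect(170,200,240,275,.09,.13,"knob")
rect(240,280,200,245,.056,.064,"case top")
rect(150,310,170,280,.15,.23,"handle top")
E
python3 - <<'E'
import cv2
a=cv2.imread("pics/top0.png")[165:285,150:310];cv2.imwrite("pics/topz.png",cv2.resize(a,None,fx=5,fy=5,interpolation=2))
E
```

```text
bench z -0.0015185055725140473 -0.002038828645379234
jigbase 4206 [0.5479 0.1298 0.0134] ((559.2023315429688, 143.77847290039062), (151.6311492919922, 242.58375549316406), 8.049253463745117)
traytop 1872 [ 0.4913 -0.308   0.0448] ((499.70806884765625, -312.099609375), (81.73948669433594, 312.12841796875), 72.13273620605469)
dried both 557 [ 0.4078 -0.2984  0.0503] ((480.27716064453125, -305.8907470703125), (58.84080505371094, 239.2072296142578), 71.24159240722656)
driedA 299 [ 0.3871 -0.2731  0.0503] ((387.4002685546875, -274.3981628417969), (58.721923828125, 43.005271911621094), 71.11221313476562)
driedB 258 [ 0.5738 -0.3395  0.0503] ((573.2745971679688, -337.4699401855469), (58.82994079589844, 42.837425231933594), 71.17804718017578)
pink1 725 [ 0.4977 -0.0795  0.0427] ((497.5245361328125, -79.86296081542969), (44.61823654174805, 60.168357849121094), 26.82979965209961)
pink2 651 [0.7257 0.0683 0.0427] ((726.6708984375, 69.171630859375), (60.23369598388672, 44.65458297729492), 24.864234924316406)
glue 470 [ 0.7611 -0.1218  0.0739] ((765.594970703125, -122.48601531982422), (38.179603576660156, 32.791839599609375), 83.41024780273438)
brush 1210 [0.3016 0.1852 0.0166] ((317.86138916015625, 185.59840393066406), (42.4688720703125, 151.1623992919922), 83.02933502197266)
knob 320 [0.4867 0.21   0.1125] ((493.5485534667969, 209.83250427246094), (57.827842712402344, 23.697288513183594), 4.310960292816162)
case top 428 [0.5578 0.0784 0.0582] ((566.356689453125, 83.92100524902344), (62.070125579833984, 55.35972595214844), 8.672356605529785)
handle top 245 [0.5484 0.201  0.2051] ((550.2748413085938, 205.5831298828125), (20.62079429626465, 21.304723739624023), 89.94367218017578)
```

View pics/topz.png

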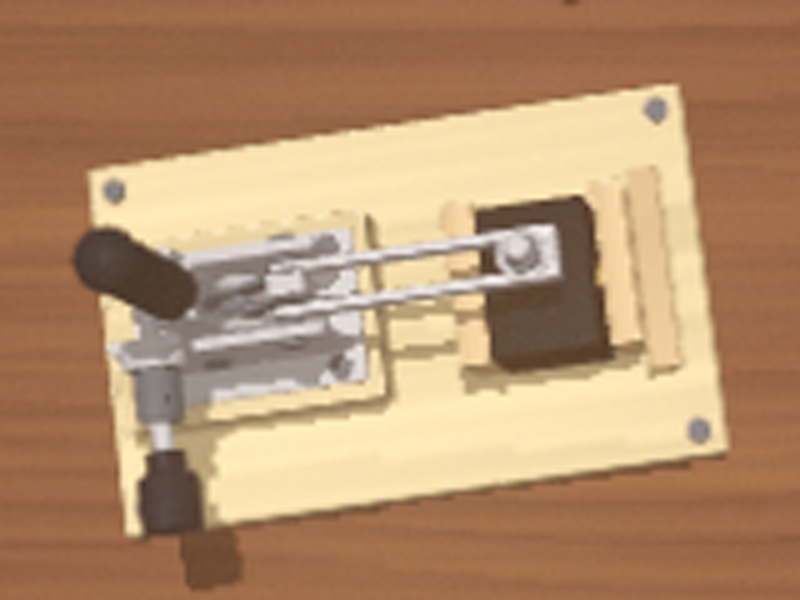

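```bash
cat >> h.py <<'E'
JO=np.array([.5678,.0829]);JY=8.05
def setj(o,y):
    global JO,JY; JO=np.array(o);JY=y
def jig(x,y,z):
    a=np.radians(JY);return np.array([JO[0]+x*np.cos(a)-y*np.sin(a),JO[1]+x*np.sin(a)+y*np.cos(a),z])
def go(t,yaw):
    "print tool shift/turn from the measured pose to world TCP t, yaw"
    from plant import get_state
    from scipy.spatial.transform import Rotation as Ro
    s=get_state();R=Ro.from_euler('xyz',s["eef_rot"],degrees=True).as_matrix()
    d=R.T@(np.array(t)-s["tcp_pos"]); dy=(yaw-s["eef_rot"][2]+180)%360-180
    print("t",s["time_s"],"shift",np.round(d,4).tolist(),"turn",round(-dy,2),"F",np.round(s["contact_force"],1),"w",round(s["gripper_width"],4),"tcp",np.round(s["tcp_pos"],4),"yaw",round(s["eef_rot"][2],2), "J6",round(s["joints"][5],1))
E
python3 -c "
from h import *
p=jig(-.071,.139,.27);print(p);go(p,JY)"
```

```text
[0.47803444 0.21058768 0.27      ]
t 0.15 shift [-0.3429, 0.0218, 0.2806] turn 146.75 F [-0.8 -0.4 -0.5] w 0.0874 tcp [0.2873 0.6105 0.2914] yaw 154.8 J6 -16.5
```

>>> apply_moves --rows '[[[-0.343,0.0,0.28],146.7],[[-0.343,0.0,0.28],146.7],[[-0.343,0.0,0.28],146.7],[[-0.343,0.0,0.28],146.7],[[-0.343,0.0,0.28],146.7],[[-0.343,0.0,0.28],146.7],[[-0.343,0.0,0.28],146.7],[[-0.343,0.0,0.28],146.7],[[-0.343,0.0,0.28],146.7],[[-0.343,0.0,0.28],146.7],[[-0.343,0.022,0.28],146.7],[[-0.343,0.022,0.28],146.7],[[-0.343,0.022,0.28],146.7],[[-0.343,0.022,0.28],146.7],[[-0.343,0.022,0.28],146.7],[[-0.343,0.022,0.28],146.7]]' --gripper 1

```text
time_s: 2.15
tcp_pos: [0.4785, 0.2113, 0.2701]
eef_rot: [-90.0, 0.0, 8.3]
contact_force: [0.2, 1.2, 0.0]
gripper_width: 0.0878
```

Run:
```python
from h import *; from plant import *
s=get_state();c=capture("wrist");cv2.imwrite("pics/w1.png",c["pixels"]);np.savez("w1.npz",**c)
go(jig(-.071,.139,.154),JY)
T=wristT(c,s);P=cloud(c,T);np.save("w1P.npy",P)
print("z stats",np.nanmin(P[...,2]),np.nanmax(P[...,2]))
c2=dict(c);Ti=np.linalg.inv(T);c2["rvec"]=cv2.Rodrigues(Ti[:3,:3])[0];c2["tvec"]=Ti[:3,3]
for z in (.107,.119):print(proj(c2,[jig(-.082,.139,z),jig(-.06,.139,z)]))
```

```text
t 2.2 shift [-0.0005, 0.1161, -0.0006] turn 0.18 F [ 0.4 -0.2  0.8] w 0.0875 tcp [0.4785 0.2113 0.2701] yaw 8.23 J6 -127.1
z stats -0.0029959612544991354 0.31505666393029175
[[315.82925469 225.56001689]
 [315.75280443 256.69612339]]
[[315.71877363 230.73856682]
 [315.64231482 263.09402848]]
```

View pics/w1.png

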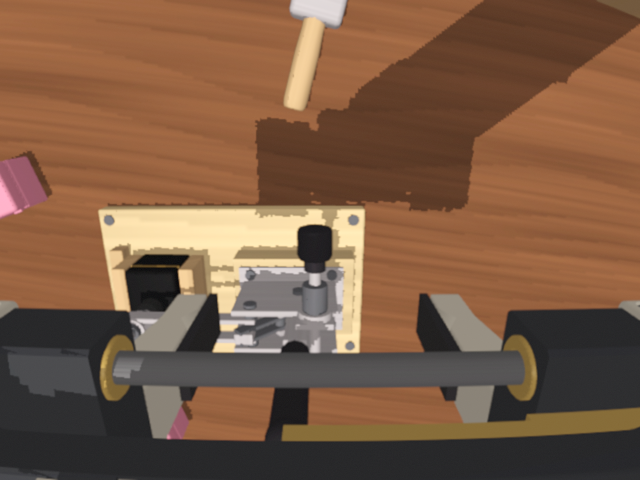

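>>> apply_moves --rows '[[[0,0.05,0],0],[[0,0.1,0],0],[[0,0.116,0],0],[[0,0.116,0],0],[[0,0.116,0],0]]' --gripper 1

```text
time_s: 2.82
tcp_pos: [0.4791, 0.2118, 0.1551]
eef_rot: [-90.0, -0.1, 8.2]
contact_force: [0.1, 0.2, 0.5]
gripper_width: 0.0876
```

>>> apply_moves --rows '[[[0,0,0],0],[[0,0,0],0],[[0,0,0],0],[[0,0,0],0],[[0,0,0],0],[[0,0,0],0]]' --gripper 0 --grip_force 15

```text
time_s: 3.58
tcp_pos: [0.4785, 0.2113, 0.1541]
eef_rot: [-90.0, 0.0, 8.1]
contact_force: [0.1, 0.4, 0.0]
gripper_width: 0.0332
```

>>> apply_moves --rows '[[[0,0,0],0],[[0,0,0],0],[[0,0,0],0]]'

```text
time_s: 3.95
tcp_pos: [0.478, 0.2093, 0.1539]
eef_rot: [-90.2, 0.1, 8.1]
contact_force: [1.1, -8.9, 2.7]
gripper_width: 0.0231
```

>>> apply_moves --rows '[[[-0.009,0,0],0],[[-0.018,0,0],0],[[-0.027,0,0],0],[[-0.036,0,0],0],[[-0.036,0,0],0],[[-0.036,0,0],0]]'

```text
time_s: 4.7
tcp_pos: [0.4442, 0.2047, 0.1548]
eef_rot: [-90.2, -0.1, 8.1]
contact_force: [10.6, -11.7, 2.0]
gripper_width: 0.0233
```

Run:
```python
from h import *; from plant import *
s=get_state();c=capture("wrist");cv2.imwrite("pics/w2.png",c["pixels"])
go(jig(-.105,.139,.154),JY)
c=capture("top");P=cloud(c);a=c["pixels"][165:285,150:310];cv2.imwrite("pics/t2.png",cv2.resize(a,None,fx=5,fy=5,interpolation=2))
```

```text
t 4.75 shift [0.0003, 0.0008, 0.0011] turn 0.09 F [ 11.1 -12.5   1.5] w 0.0233 tcp [0.4442 0.2047 0.1548] yaw 8.14 J6 -130.0
```

View pics/w2.png

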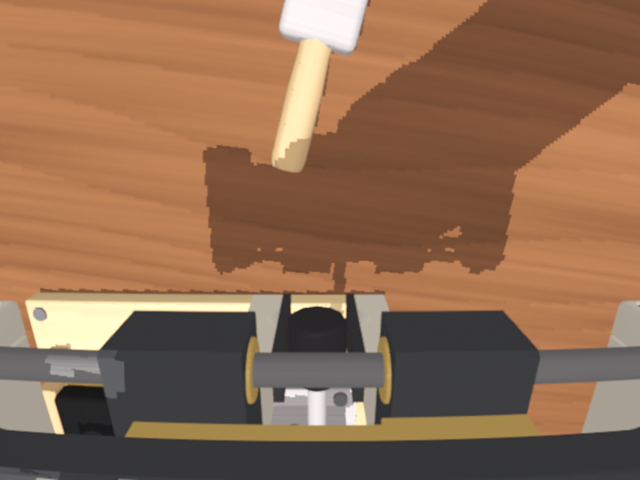

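>>> apply_moves --rows '[[[-0.034,0,0],0],[[-0.034,0,0],0],[[-0.034,0,0],0],[[-0.034,0,0],0]]' --gripper 0.8

```text
time_s: 5.3
tcp_pos: [0.4097, 0.2019, 0.1543]
eef_rot: [-90.0, -0.0, 8.1]
contact_force: [-0.3, -0.5, -0.1]
gripper_width: 0.0573
```

```bash
sed -i 's/^JO=.*/JO=np.array([.5680,.0810]);JY=8.05/' h.py
python3 - <<'E'
from h import *; from plant import *
c=capture("top");a=c["pixels"][165:305,150:310];cv2.imwrite("pics/t3.png",cv2.resize(a,None,fx=5,fy=4,interpolation=2))
p=jig(0,.1255,.300);print(p);go(p,JY+90)
E
```

```text
[0.55042533 0.20526335 0.3       ]
t 5.35 shift [0.1399, -0.1458, -0.0164] turn -89.95 F [0.1 0.4 0. ] w 0.0619 tcp [0.4097 0.2018 0.1542] yaw 8.1 J6 -133.0
```

View pics/t3.png

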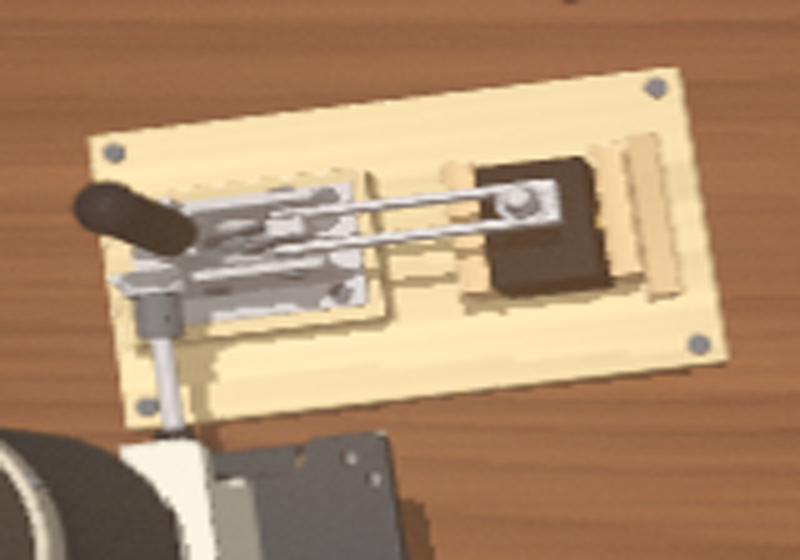

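>>> apply_moves --rows '[[[0,-0.06,0],0],[[0,-0.12,0],0],[[0,-0.146,0],-10],[[0.0,-0.146,0],-20],[[0.05,-0.146,-0.016],-30],[[0.09,-0.146,-0.016],-40],[[0.14,-0.146,-0.016],-50],[[0.14,-0.146,-0.016],-60],[[0.14,-0.146,-0.016],-70],[[0.14,-0.146,-0.016],-80],[[0.14,-0.146,-0.016],-90],[[0.14,-0.146,-0.016],-90],[[0.14,-0.146,-0.016],-90]]' --gripper 0.8

```text
time_s: 6.98
tcp_pos: [0.5502, 0.2054, 0.3]
eef_rot: [-90.0, 0.0, 97.9]
contact_force: [-0.6, 0.1, -0.2]
gripper_width: 0.0698
```

Run:
```python
from h import *; from plant import *
s=get_state();c=capture("wrist");cv2.imwrite("pics/w3.png",c["pixels"]);np.savez("w3.npz",**c)
go(jig(0,.1255,.229),JY+90)
T=wristT(c,s);P=cloud(c,T)
def rect(z0,z1,n):
    Q=P.reshape(-1,3);Q=Q[(Q[:,2]>z0)&(Q[:,2]<z1)&(np.hypot(Q[:,0]-.55,Q[:,1]-.205)<.022)]
    if len(Q)>5:print(n,len(Q),np.round(Q.min(0),4),np.round(Q.max(0),4))
rect(.18,.195,"h1");rect(.195,.205,'h2');rect(.205,.225,'h3')
Q=P.reshape(-1,3);Q=Q[(Q[:,2]>.011)&(Q[:,2]<.019)&(np.hypot(Q[:,0]-.56,Q[:,1]-.14)<.15)]
print(len(Q), cv2.minAreaRect((Q[:,:2]*1000).astype(np.float32)), Q[:,2].mean())
```

```text
t 7.025 shift [-0.0001, 0.071, -0.0002] turn -0.13 F [ 0.1 -0.3 -0.8] w 0.0703 tcp [0.5502 0.2054 0.3   ] yaw 97.92 J6 -31.6
h1 330 [0.5431 0.1961 0.18  ] [0.5637 0.207  0.195 ]
h2 177 [0.5429 0.1952 0.195 ] [0.5647 0.2057 0.205 ]
h3 1440 [0.5425 0.1951 0.205 ] [0.5645 0.217  0.2164]
23108 ((586.1787109375, 150.25286865234375), (198.96763610839844, 236.306884765625), 8.318242073059082) 0.015563029129015379
```

View pics/w3.png

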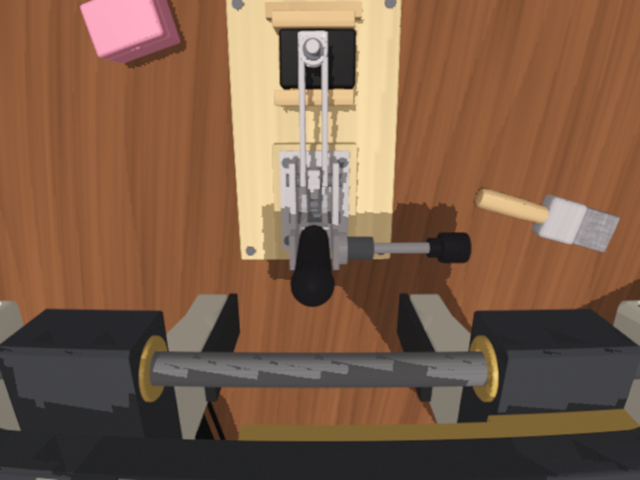

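>>> apply_moves --rows '[[[0,0.03,-0.002],0],[[0,0.06,-0.002],0],[[0,0.071,-0.002],0],[[0,0.071,-0.002],0]]' --gripper 0.8

```text
time_s: 7.52
tcp_pos: [0.5521, 0.2056, 0.2289]
eef_rot: [-90.0, 0.0, 98.1]
contact_force: [-1.4, 0.0, 0.3]
gripper_width: 0.0702
```

>>> apply_moves --rows '[[[0,0,0],0],[[0,0,0],0],[[0,0,0],0],[[0,0,0],0],[[0,0,0],0],[[0,0,0],0],[[0,0,0],0],[[0,0,0],0]]' --gripper 0 --grip_force 15

```text
time_s: 8.52
tcp_pos: [0.553, 0.2059, 0.2293]
eef_rot: [-90.1, -0.0, 98.1]
contact_force: [4.6, -0.0, -2.6]
gripper_width: 0.0216
```

Run:
```python
from h import *
go([.55,.205,.229],98.05)
for t in np.arange(.1,1.36,.1).tolist()+[1.3,1.33,1.36]:
    print(round(t,2),round(.115*np.sin(t),3),round(.115*(1-np.cos(t)),3))
```

```text
t 8.525 shift [-0.0005, 0.0003, 0.0031] turn 0.06 F [ 4.6 -0.  -2.6] w 0.0216 tcp [0.553  0.2059 0.2293] yaw 98.11 J6 -31.3
0.1 0.011 0.001
0.2 0.023 0.002
0.3 0.034 0.005
0.4 0.045 0.009
0.5 0.055 0.014
0.6 0.065 0.02
0.7 0.074 0.027
0.8 0.082 0.035
0.9 0.09 0.044
1.0 0.097 0.053
1.1 0.102 0.063
1.2 0.107 0.073
1.3 0.111 0.084
1.3 0.111 0.084
1.33 0.112 0.088
1.36 0.112 0.091
```

>>> apply_moves --rows '[[[0.011,0.001,-0.001],0],[[0.023,0.002,-0.001],0],[[0.034,0.005,-0.001],0],[[0.045,0.009,-0.001],0],[[0.055,0.014,-0.001],0]]'

```text
time_s: 9.15
tcp_pos: [0.5453, 0.2618, 0.2162]
eef_rot: [-90.1, -0.1, 98.2]
contact_force: [-3.5, 1.4, 8.9]
gripper_width: 0.0218
```

>>> apply_moves --rows '[[[0.01,0.006,0],0],[[0.019,0.013,0],0],[[0.027,0.021,0],0],[[0.035,0.03,0],0],[[0.042,0.039,0],0],[[0.047,0.049,0],0]]'

```text
time_s: 9.9
tcp_pos: [0.5384, 0.3114, 0.1679]
eef_rot: [-90.2, -0.3, 98.2]
contact_force: [-10.1, 12.0, 12.3]
gripper_width: 0.0214
```

>>> apply_moves --rows '[[[0.005,0.01,0],0],[[0.009,0.021,0],0],[[0.01,0.025,0],0],[[0.01,0.028,0],0],[[0.01,0.028,0],0]]'

```text
time_s: 10.52
tcp_pos: [0.5368, 0.3218, 0.139]
eef_rot: [-90.2, -0.4, 98.2]
contact_force: [-8.4, 15.7, 4.8]
gripper_width: 0.0201
```

Run:
```python
from h import *; from plant import *
go([.55,.205,.229],98.05)
c=capture("scene");a=c["pixels"][190:340,320:500];cv2.imwrite("pics/s4.png",cv2.resize(a,None,fx=4,fy=4,interpolation=2))
```

```text
t 10.525 shift [-0.1169, -0.0907, 0.0033] turn 0.17 F [-8.4 15.7  4.8] w 0.0201 tcp [0.5368 0.3218 0.139 ] yaw 98.22 J6 -40.4
```

View pics/s4.png

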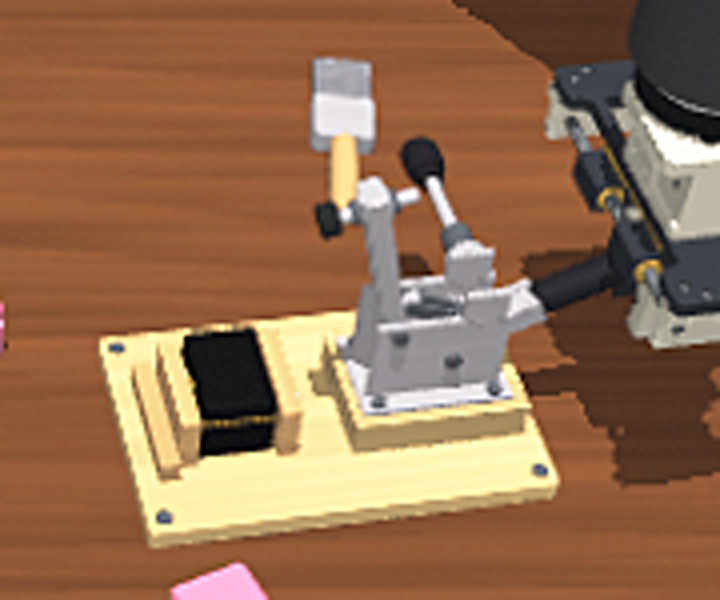

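>>> apply_moves --rows '[[[-0.004,0.004,0.001],0],[[-0.004,0.007,0.001],0],[[-0.004,0.007,0.001],0]]'

```text
time_s: 10.95
tcp_pos: [0.5372, 0.3185, 0.1327]
eef_rot: [-90.3, -0.4, 98.2]
contact_force: [-6.4, 17.4, 5.5]
gripper_width: 0.0201
```

>>> apply_moves --rows '[[[0,0,0],0],[[0,0,0],0],[[0,0,0],0],[[0,-0.05,0],0],[[0,-0.1,0],0],[[0,-0.15,0],0],[[0,-0.17,0],0],[[0,-0.17,0],0]]' --gripper 0.8

```text
time_s: 11.95
tcp_pos: [0.5374, 0.3126, 0.303]
eef_rot: [-90.2, -0.1, 98.1]
contact_force: [0.3, -0.2, -1.0]
gripper_width: 0.0701
```

```bash
sed -i 's/^JO=.*/JO=np.array([.5705,.0815]);JY=8.05/' h.py
python3 - <<'E'
from h import *; from plant import *
s=get_state();c=capture("wrist");cv2.imwrite("pics/w5.png",c["pixels"])
go(jig(0,0,.2),98.05)
T=wristT(c,s);P=cloud(c,T).reshape(-1,3)
c=capture("scene");P2=cloud(c).reshape(-1,3)
c=capture("top");P3=cloud(c).reshape(-1,3)
a=np.radians(JY)
for n,Q in(("w",P),("s",P2),("t",P3)):
    d=Q[:,:2]-JO;jx=d[:,0]*np.cos(a)+d[:,1]*np.sin(a);jy=-d[:,0]*np.sin(a)+d[:,1]*np.cos(a)
    m=(abs(jx)<.013)&(jy>.05)&(jy<.30)&(Q[:,2]>.02)&(Q[:,2]<.24)
    jy=jy[m];z=Q[m,2]
    for lo in np.arange(.17,.29,.015):
        k=(jy>=lo)&(jy<lo+.015)
        if k.sum()>3:print(n,round(lo+.0075,4),k.sum(),"z",z[k].min().round(4),z[k].max().round(4))
    k=(jy<.12)&(z>.12)
    if k.any():print(n,"arm y",jy[k].min().round(3),jy[k].max().round(3),"z",z[k].max().round(3))
E
```

```text
t 12.0 shift [-0.2333, 0.1011, -0.0009] turn 0.01 F [-0.8  0.3  0. ] w 0.0701 tcp [0.5368 0.3123 0.3012] yaw 98.06 J6 -40.1
w 0.1775 598 z 0.0391 0.1041
w 0.1925 589 z 0.0933 0.1104
w 0.2075 613 z 0.0995 0.1162
w 0.2225 624 z 0.1063 0.1224
w 0.2375 638 z 0.1114 0.1294
w 0.2525 550 z 0.1185 0.1325
w 0.2675 18 z 0.1233 0.1274
w arm y 0.083 0.098 z 0.184
s 0.1775 88 z 0.0342 0.1053
s 0.1925 65 z 0.089 0.1114
s 0.2075 60 z 0.0911 0.1163
s 0.2225 69 z 0.0994 0.1219
s 0.2375 71 z 0.1039 0.131
s 0.2525 48 z 0.1099 0.1327
s arm y 0.05 0.095 z 0.194
t 0.1775 112 z 0.0346 0.1031
t 0.1925 97 z 0.0929 0.1087
t 0.2075 99 z 0.0965 0.114
t 0.2225 96 z 0.1063 0.1209
t 0.2375 102 z 0.108 0.1273
t 0.2525 84 z 0.1178 0.1311
t arm y 0.05 0.096 z 0.195
```

View pics/w5.png

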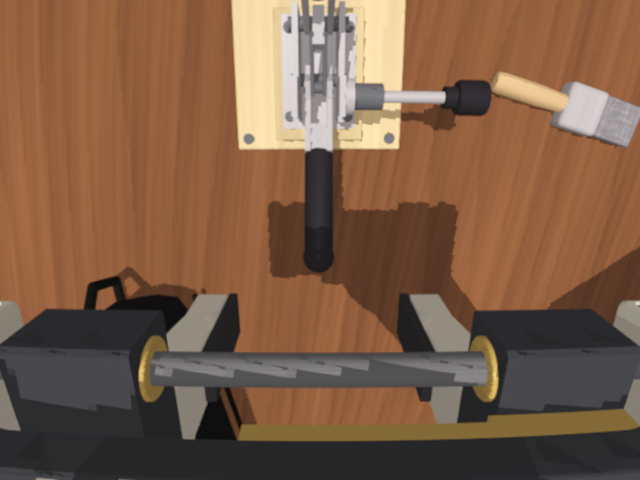

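>>> apply_moves --rows '[[[0,0.03,0],0],[[0,0.06,0],0],[[0,0.08,0],0],[[0,0.1,0],0],[[0,0.1,0],0],[[0,0.105,0],0],[[0,0.11,0],0],[[0,0.115,0],0],[[0,0.12,0],0],[[0,0.125,0],0],[[0,0.125,0],0]]' --gripper 0

```text
time_s: 13.48
tcp_pos: [0.5369, 0.3127, 0.1761]
eef_rot: [-90.0, -0.0, 98.1]
contact_force: [1.1, 0.1, 1.5]
gripper_width: 0.0004
```

>>> apply_moves --rows '[[[0,0.002,0],0],[[0,0.004,0],0],[[0,0.005,0],0],[[0,0.005,0],0]]'

```text
time_s: 13.98
tcp_pos: [0.5372, 0.313, 0.1746]
eef_rot: [-90.2, -0.1, 98.2]
contact_force: [-9.3, -2.6, 23.6]
gripper_width: 0.0003
```

>>> apply_moves --rows '[[[0,-0.03,0],0],[[0,-0.08,0],0],[[0,-0.13,0],0],[[0,-0.13,0],0]]' --gripper 1

```text
time_s: 14.48
tcp_pos: [0.5381, 0.3134, 0.3058]
eef_rot: [-90.4, -0.2, 98.1]
contact_force: [0.6, -0.4, -0.9]
gripper_width: 0.0347
```

Run:
```python
from h import *; from plant import *
s=get_state();c=capture("wrist");cv2.imwrite("pics/w6.png",c["pixels"])
go(jig(0,0,.3),98.05)
T=wristT(c,s);P=cloud(c,T).reshape(-1,3)
c=capture("top");P3=cloud(c).reshape(-1,3)
a=np.radians(JY)
for n,Q in(("w",P),("t",P3)):
    d=Q[:,:2]-JO;jx=d[:,0]*np.cos(a)+d[:,1]*np.sin(a);jy=-d[:,0]*np.sin(a)+d[:,1]*np.cos(a)
    m=(abs(jx)<.013)&(jy>.05)&(jy<.30)&(Q[:,2]>.02)&(Q[:,2]<.24)
    jy=jy[m];z=Q[m,2]
    for lo in np.arange(.17,.29,.015):
        k=(jy>=lo)&(jy<lo+.015)
        if k.sum()>3:print(n,round(lo+.0075,4),k.sum(),"z",z[k].min().round(4),z[k].max().round(4))
    k=(jy<.12)&(z>.12)
    if k.any():print(n,"arm y",jy[k].min().round(3),jy[k].max().round(3),"z",z[k].max().round(3))
    # cheeks/case heights
    m=(abs(jx)<.05)
c=capture("scene");a=c["pixels"][190:340,320:500];cv2.imwrite("pics/s6.png",cv2.resize(a,None,fx=4,fy=4,interpolation=2))
```

```text
t 14.525 shift [-0.2337, 0.0024, -0.0005] turn 0.04 F [ 0.3  0.  -1.1] w 0.039 tcp [0.5371 0.3128 0.303 ] yaw 98.09 J6 -40.1
w 0.1775 548 z 0.0391 0.0956
w 0.1925 553 z 0.0839 0.0998
w 0.2075 535 z 0.0875 0.1038
w 0.2225 560 z 0.0926 0.1085
w 0.2375 543 z 0.0965 0.1122
w 0.2525 564 z 0.1 0.1167
w 0.2675 133 z 0.1064 0.1156
w arm y 0.099 0.12 z 0.197
t 0.1775 114 z 0.0352 0.0947
t 0.1925 90 z 0.0831 0.0994
t 0.2075 91 z 0.0872 0.103
t 0.2225 96 z 0.0871 0.1063
t 0.2375 94 z 0.0934 0.1141
t 0.2525 96 z 0.1012 0.1155
t 0.2675 23 z 0.1037 0.1137
t arm y 0.066 0.12 z 0.196
```

View pics/s6.png

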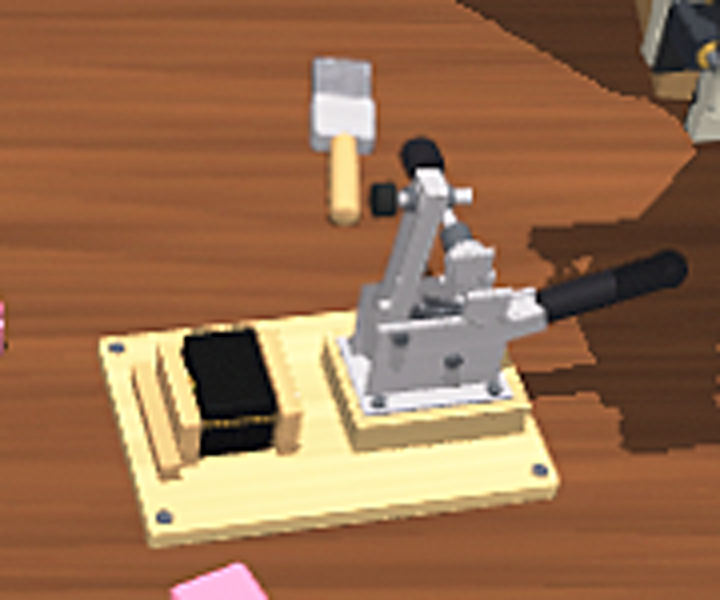

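>>> apply_moves --rows '[[[-0.06,-0.01,0],0],[[-0.12,-0.01,0],0],[[-0.18,-0.01,0],0],[[-0.234,0,0],0],[[-0.234,0.08,0],0],[[-0.234,0.12,0],0],[[-0.234,0.12,0],0]]' --gripper 1

```text
time_s: 15.5
tcp_pos: [0.5666, 0.0793, 0.176]
eef_rot: [-89.4, 0.2, 98.0]
contact_force: [0.2, -0.1, 1.3]
gripper_width: 0.0872
```

Run:
```python
from h import *; from plant import *
s=get_state();c=capture("wrist");cv2.imwrite("pics/w7.png",c["pixels"])
go(jig(0,0,.087),98.05)
T=wristT(c,s);P=cloud(c,T).reshape(-1,3)
c=capture("top");P3=cloud(c).reshape(-1,3)
for n,Q in(("w",P),("t",P3)):
    d=Q[:,:2]-jig(0,0,0)[:2]
    for lo,hi in((.056,.064),(.049,.055)):
        q=Q[(Q[:,2]>lo)&(Q[:,2]<hi)&(np.hypot(*d.T)<.055)]
        if len(q)>5:print(n,lo,len(q),cv2.minAreaRect((q[:,:2]*1000).astype(np.float32)),np.median(q[:,2]))
print(jig(0,0,0))
```

```text
t 15.55 shift [0.0013, 0.0924, -0.0023] turn 0.06 F [0.9 0.8 0.6] w 0.0879 tcp [0.5688 0.0802 0.1795] yaw 98.11 J6 -19.4
w 0.056 7596 ((568.5777587890625, 82.2044906616211), (59.72267532348633, 44.12752914428711), 7.769581317901611) 0.06040760647525127
w 0.049 4410 ((571.4794311523438, 82.54737854003906), (63.87681198120117, 71.86677551269531), 8.264333724975586) 0.05343517241027321
t 0.056 159 ((563.2002563476562, 81.82434844970703), (49.11827087402344, 41.85887145996094), 7.797959804534912) 0.05829624116304152
t 0.049 266 ((570.0099487304688, 81.24894714355469), (63.498085021972656, 69.57493591308594), 4.879508018493652) 0.051705506209058685
[0.5705 0.0815 0.    ]
```

View pics/w7.png

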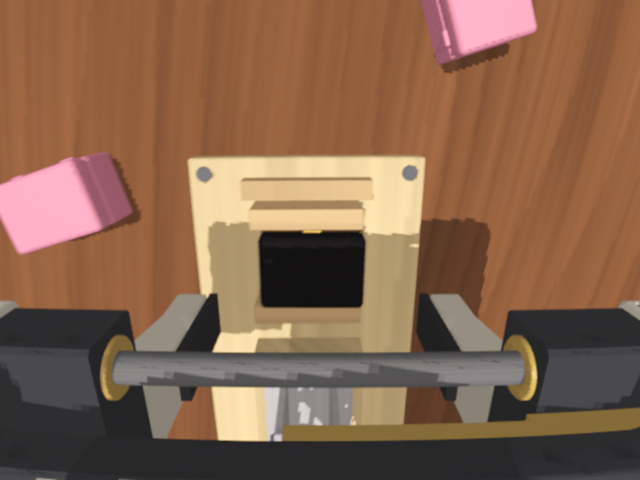

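```bash
python3 -c "
from h import *
go([.5686,.0822,.088],98.05)"
```

```text
t 15.6 shift [0.0016, 0.0937, 0.0014] turn 0.09 F [0.9 0.3 0.2] w 0.0873 tcp [0.5703 0.081  0.1817] yaw 98.14 J6 -19.4
```

>>> apply_moves --rows '[[[0.0015,0.04,0.0015],0],[[0.0015,0.07,0.0015],0],[[0.0015,0.09,0.0015],0],[[0.0015,0.094,0.0015],0],[[0.0015,0.094,0.0015],0]]' --gripper 1

```text
time_s: 16.23
tcp_pos: [0.5693, 0.0829, 0.0889]
eef_rot: [-90.1, -0.0, 98.1]
contact_force: [-0.4, 0.4, 0.2]
gripper_width: 0.0878
```

>>> apply_moves --rows '[[[0,0,0],0],[[0,0,0],0],[[0,0,0],0],[[0,0,0],0],[[0,0,0],0],[[0,0,0],0]]' --gripper 0 --grip_force 20

```text
time_s: 16.98
tcp_pos: [0.5683, 0.0822, 0.0875]
eef_rot: [-90.0, -0.0, 98.1]
contact_force: [-2.4, 0.8, 5.3]
gripper_width: 0.0597
```

>>> apply_moves --rows '[[[0,0,0],0],[[0,-0.015,0],0],[[0,-0.035,0],0],[[0,-0.06,0],0],[[0,-0.08,0],0],[[0,-0.08,0],0]]'

```text
time_s: 17.73
tcp_pos: [0.569, 0.0825, 0.1693]
eef_rot: [-90.2, -0.1, 98.1]
contact_force: [0.1, -0.8, -1.3]
gripper_width: 0.06
```

Run:
```python
from h import *; from plant import *
c=capture("scene");a=c["pixels"][190:390,230:500];cv2.imwrite("pics/s8.png",cv2.resize(a,None,fx=2.5,fy=2.5,interpolation=2))
go([.62,-.14,.120],135)
```

```text
t 17.775 shift [-0.2274, 0.0479, -0.0198] turn -36.91 F [-0.5  0.6 -1.8] w 0.0597 tcp [0.5683 0.0823 0.168 ] yaw 98.09 J6 -19.6
```

View pics/s8.png

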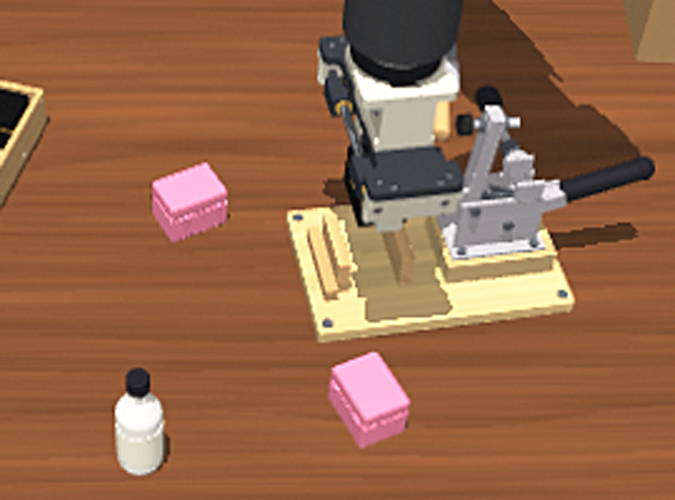

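>>> apply_moves --rows '[[[-0.04,0,0],0],[[-0.09,0,0],-9],[[-0.14,0.01,-0.01],-18],[[-0.19,0.02,-0.02],-27],[[-0.227,0.04,-0.02],-36],[[-0.227,0.048,-0.02],-37],[[-0.227,0.048,-0.02],-37],[[-0.227,0.048,-0.02],-37]]'

```text
time_s: 18.77
tcp_pos: [0.6201, -0.1389, 0.1194]
eef_rot: [-90.0, 0.0, 135.1]
contact_force: [-0.1, 0.7, -0.9]
gripper_width: 0.0599
```

Run:
```python
from h import *; from plant import *
go([.62,-.14,.0725],135)
```

```text
t 18.775 shift [-0.0007, 0.0469, 0.0008] turn 0.11 F [-0.1  0.7 -0.9] w 0.0599 tcp [ 0.6201 -0.1389  0.1194] yaw 135.11 J6 40.2
```

>>> apply_moves --rows '[[[0,0.02,0],0],[[0,0.035,0],0],[[0,0.042,0],0],[[0,0.045,0],0],[[0,0.0465,0],0],[[0,0.0475,0],0],[[0,0.0475,0],0]]'

```text
time_s: 19.65
tcp_pos: [0.6202, -0.1397, 0.0725]
eef_rot: [-90.0, 0.0, 135.1]
contact_force: [-2.1, 1.0, 5.4]
gripper_width: 0.0599
```

Contact with the bench (5 N). Release, rise, look.

>>> apply_moves --rows '[[[0,0,0],0],[[0,0,0],0],[[0,0,0],0],[[0,-0.03,0],0],[[0,-0.07,0],0],[[0,-0.12,0],10],[[0,-0.12,0],20],[[0,-0.12,0],30],[[0,-0.12,0],40],[[0,-0.12,0],50],[[0,-0.12,0],60],[[0,-0.12,0],70],[[0,-0.12,0],80],[[0,-0.12,0],90],[[0,-0.12,0],90],[[0,-0.12,0],90]]' --gripper 1

```text
time_s: 21.65
tcp_pos: [0.6199, -0.1397, 0.1916]
eef_rot: [-90.0, 0.0, 45.3]
contact_force: [-0.7, -0.2, -0.1]
gripper_width: 0.0877
```

Run:
```python
from h import *; from plant import *
s=get_state();c=capture("wrist");cv2.imwrite("pics/w9.png",c["pixels"])
go([.62,-.14,.0725],45)
T=wristT(c,s);Q=cloud(c,T).reshape(-1,3)
q=Q[(Q[:,2]>.040)&(Q[:,2]<.052)&(np.hypot(Q[:,0]-.62,Q[:,1]+.14)<.055)]
print(len(q),cv2.minAreaRect((q[:,:2]*1000).astype(np.float32)),np.median(q[:,2]))
```

```text
t 21.7 shift [-0.0001, 0.1191, -0.0002] turn 0.29 F [-0.3  0.8  0.8] w 0.0876 tcp [ 0.6199 -0.1397  0.1916] yaw 45.29 J6 -49.6
6055 ((620.7711791992188, -139.41079711914062), (59.96406936645508, 43.38410568237305), 44.96729278564453) 0.04544856699972097
```

View pics/w9.png

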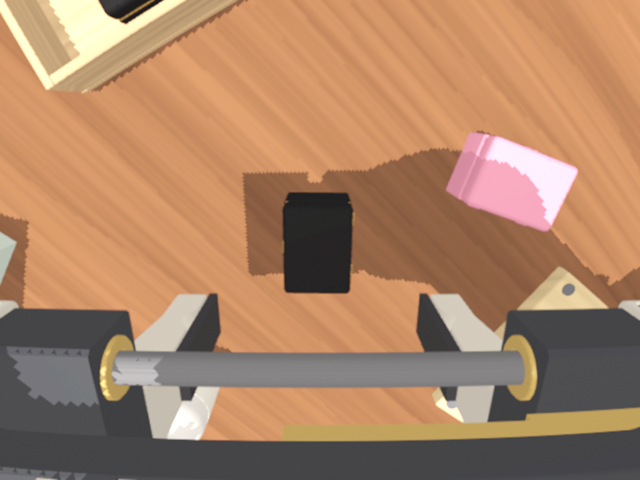

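>>> apply_moves --rows '[[[0.001,0.05,-0.0005],0.3],[[0.001,0.09,-0.0005],0.3],[[0.001,0.113,-0.0005],0.3],[[0.001,0.118,-0.0005],0.3],[[0.001,0.118,-0.0005],0.3]]' --gripper 1

```text
time_s: 22.32
tcp_pos: [0.6214, -0.1394, 0.0741]
eef_rot: [-90.0, -0.0, 44.9]
contact_force: [-0.3, 0.8, 1.0]
gripper_width: 0.0877
```

>>> apply_moves --rows '[[[0,0,0],0],[[0,0,0],0],[[0,0,0],0],[[0,0,0],0],[[0,0,0],0],[[0,0,0],0],[[0,0,0],0],[[0,0,0],0]]' --gripper 0 --grip_force 20

```text
time_s: 23.32
tcp_pos: [0.621, -0.1394, 0.0738]
eef_rot: [-90.0, -0.0, 44.8]
contact_force: [-1.2, 0.9, 2.0]
gripper_width: 0.044
```

>>> apply_moves --rows '[[[0,-0.02,0],0],[[0,-0.06,0],0],[[0,-0.11,0],0],[[0,-0.11,0],0]]'

```text
time_s: 23.82
tcp_pos: [0.6232, -0.1395, 0.1881]
eef_rot: [-90.3, -0.3, 44.8]
contact_force: [0.2, 0.6, -2.0]
gripper_width: 0.0442
```

Run:
```python
from h import *
go([.4803,-.306,.184],72.1)
```

```text
t 23.825 shift [-0.2188, 0.0031, -0.0173] turn -27.26 F [ 0.2  0.6 -2. ] w 0.0442 tcp [ 0.6232 -0.1395  0.1881] yaw 44.84 J6 -50.1
```

>>> apply_moves --rows '[[[-0.04,0,-0.003],-5],[[-0.09,0,-0.008],-12],[[-0.14,0,-0.012],-19],[[-0.19,0,-0.016],-25],[[-0.217,0,-0.019],-27.3],[[-0.217,0,-0.019],-27.3],[[-0.217,0,-0.019],-27.3],[[-0.217,0,-0.019],-27.3]]'

```text
time_s: 24.82
tcp_pos: [0.4809, -0.3051, 0.1833]
eef_rot: [-90.0, -0.0, 72.1]
contact_force: [0.7, -0.5, -0.4]
gripper_width: 0.0438
```

Run:
```python
from h import *; from plant import *
s=get_state();c=capture("wrist");cv2.imwrite("pics/w10.png",c["pixels"]);np.savez("w10.npz",**c)
T=wristT(c,s);P=cloud(c,T);np.save("w10P.npy",P);Q=P.reshape(-1,3)
def rect(cx,cy,r,lo,hi,n):
    q=Q[(Q[:,2]>lo)&(Q[:,2]<hi)&(np.hypot(Q[:,0]-cx,Q[:,1]-cy)<r)]
    if len(q)>5:print(n,len(q),cv2.minAreaRect((q[:,:2]*1000).astype(np.float32)),np.median(q[:,2]))
rect(.3874,-.2744,.045,.0492,.056,"A");rect(.5733,-.3375,.045,.0492,.056,"B")
rect(.4803,-.306,.3,.041,.048,"tray")
rect(.4803,-.306,.06,.13,.16,"held")
go([.4803,-.306,.08],72.1)
```

```text
A 6279 ((389.793212890625, -276.3546142578125), (59.52228546142578, 44.107479095458984), 71.41204071044922) 0.05141202910123521
B 6358 ((575.7138671875, -338.1762390136719), (59.79458999633789, 44.137229919433594), 72.10409545898438) 0.051530960861282366
tray 11932 ((502.562744140625, -312.6006164550781), (81.18480682373047, 313.19488525390625), 72.36692810058594) 0.04528596957986786
held 19013 ((481.1172790527344, -305.21807861328125), (60.986854553222656, 77.22882080078125), 71.54573059082031) 0.1547569169378213
t 24.875 shift [-0.0011, 0.1034, 0.0003] turn 0.05 F [-0.6  0.5 -1.7] w 0.0437 tcp [ 0.4809 -0.3051  0.1834] yaw 72.15 J6 -5.1
```

View pics/w10.png

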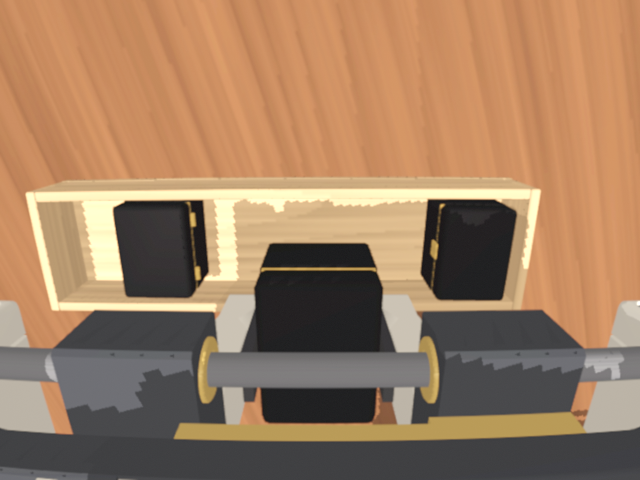

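>>> apply_moves --rows '[[[-0.001,0.02,-0.002],0],[[-0.001,0.05,-0.002],0],[[-0.001,0.07,-0.002],0],[[-0.001,0.085,-0.002],0],[[-0.001,0.092,-0.002],0],[[-0.001,0.092,-0.002],0]]'

```text
time_s: 25.62
tcp_pos: [0.4821, -0.3072, 0.0915]
eef_rot: [-90.0, 0.0, 72.1]
contact_force: [-0.9, -0.5, -0.4]
gripper_width: 0.044
```

>>> apply_moves --rows '[[[0,0.004,0],0],[[0,0.007,0],0],[[0,0.009,0],0],[[0,0.0105,0],0],[[0,0.0115,0],0],[[0,0.0115,0],0]]'

```text
time_s: 26.38
tcp_pos: [0.482, -0.3073, 0.0801]
eef_rot: [-90.0, 0.0, 72.1]
contact_force: [0.4, 0.4, -1.5]
gripper_width: 0.0439
```

Not touching yet (weight still on); lower 1 mm at a time.

>>> apply_moves --rows '[[[0,0.0005,0],0],[[0,0.001,0],0],[[0,0.001,0],0]]'

```text
time_s: 26.75
tcp_pos: [0.4821, -0.3074, 0.0797]
eef_rot: [-90.0, 0.0, 72.1]
contact_force: [-1.8, 0.7, 5.2]
gripper_width: 0.0441
```

Resting (5 N). Release partly, look, rise.

>>> apply_moves --rows '[[[0,0,0],0],[[0,0,0],0],[[0,0,0],0],[[0,0,0],0]]' --gripper 0.75

```text
time_s: 27.25
tcp_pos: [0.482, -0.3073, 0.0791]
eef_rot: [-90.0, 0.0, 72.1]
contact_force: [0.2, -0.4, 0.3]
gripper_width: 0.0654
```

>>> apply_moves --rows '[[[0,-0.02,0],0],[[0,-0.06,0],0],[[0,-0.1,0],0],[[0,-0.15,0],0],[[0,-0.15,0],0],[[0,-0.15,0],0],[[0,-0.15,0],0]]'

```text
time_s: 28.12
tcp_pos: [0.4814, -0.3071, 0.228]
eef_rot: [-89.9, -0.0, 72.1]
contact_force: [-1.2, -0.5, -0.3]
gripper_width: 0.0656
```

Run:
```python
from h import *; from plant import *
s=get_state();c=capture("wrist");cv2.imwrite("pics/w11.png",c["pixels"])
T=wristT(c,s);Q=cloud(c,T).reshape(-1,3)
def rect(cx,cy,r,lo,hi,n):
    q=Q[(Q[:,2]>lo)&(Q[:,2]<hi)&(np.hypot(Q[:,0]-cx,Q[:,1]-cy)<r)]
    if len(q)>5:print(n,len(q),cv2.minAreaRect((q[:,:2]*1000).astype(np.float32)),np.median(q[:,2]))
rect(.3898,-.2764,.045,.0492,.056,"A");rect(.5757,-.3382,.045,.0492,.056,"B");rect(.4828,-.307,.045,.0492,.056,"case")
c=capture("top");cv2.imwrite("pics/t11.png",c["pixels"])
c=capture("scene");cv2.imwrite("pics/s11.png",c["pixels"])
print(get_state()["time_s"])
```

```text
A 4657 ((389.9138488769531, -276.4207458496094), (59.92551803588867, 43.84627914428711), 71.30485534667969) 0.05139622110633957
B 4728 ((575.9705810546875, -338.4170837402344), (60.03634262084961, 43.53410720825195), 72.29247283935547) 0.0515237327225449
case 4820 ((481.722412109375, -307.6861572265625), (59.25872039794922, 43.631980895996094), 71.8791275024414) 0.05148243807465297
28.275
```

View pics/w11.png

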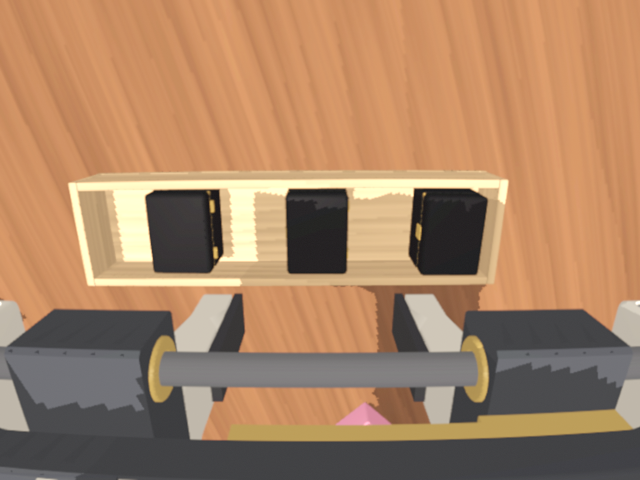

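View pics/s11.png

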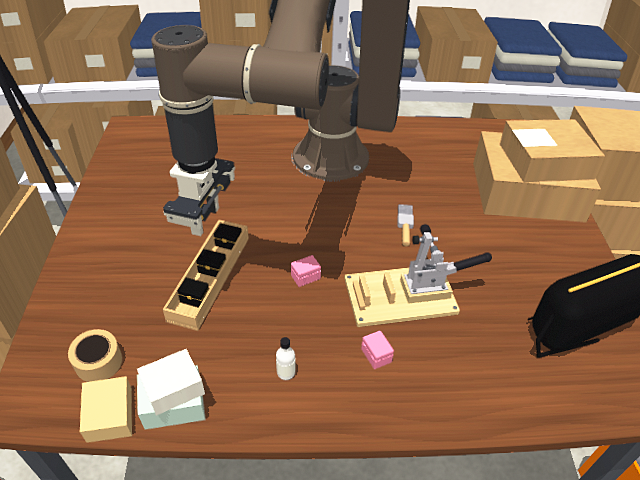

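```bash
python3 -c "
from plant import *
s=get_state();print(s['contact_force'],s['time_s']);print(close_job())"
```

```text
[-0.15921151 -0.41984258 -0.02185615] 28.275
the job is handed in; nothing more can be done
None
```

The case is in the tray gap, lid up and crosswise, and I handed the job in at 28.3 s. I pulled the plunger 34 mm to its stop, threw the handle back and lifted the case out by its ends. I then set it on the bench, re-gripped it across its width and lowered it into the tray, releasing only once it rested at about 5 N.

**Last checks**
- **Case:** the wrist camera shows it level with the other two, tops at 51.4 to 51.5 mm. It is 97–99 mm centre to centre from each neighbour and parallel to them within 1°.
- **Surroundings:** the finished cases are unmoved to within 0.3 mm. The glue bottle and brush look undisturbed in the scene picture.
- **Clamp and robot:** the clamp stands open with the plunger out, and the robot is clear of everything.

**What did not go cleanly**
- **Handle:** the first gripped throw stopped short at about 1.17 rad because the pads slid. I pressed it to its stop from above with closed fingers at 24 N. The handle slope measured afterwards fits 1.3 rad.
- **Plunger:** I wrongly commanded a further 34 mm outward while releasing the knob. The plunger was already at its stop, and no harm was seen.
- **Cameras:** the top and wrist cameras disagreed by 2–3 mm, so I used the wrist values for gripping and placing.

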